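# Stand the dark panel in the finishing rack

### The arm

A 6-joint arm with a two-finger parallel gripper is mounted at the origin on the work surface. World frame = base frame: x ahead of the robot, y to its left, z up, the work surface at z = 0. Lengths are in m, angles in degrees, forces in N, time in s.
With the tool pointing down it reaches from about 0.4 to 0.825 m from the base axis. Payload 7 kg.
Tool frame: the origin (TCP) lies on the centre line of the jaws, within the pads' length; the fingertips stand 22 mm ahead of it and the grasp point (between the pads) lies 3 mm ahead of it; z points along the fingers, y is the line along which they close (so a half turn about z gives the same grasp; the last joint's range is limited). The gripper opens to 88 mm and grips with 3 to 60 N. Pads are 19 mm wide; open, the fingers measure 130 mm over their backs; the gripper's body (78 mm by 193 mm) begins 47 mm behind the grasp point.
Start: joints at [80.907, 20.546, 0.682, 0, -70.136, -16.507], TCP at [0.292, 0.609, 0.249] pointing down, gripper open.
Joint ranges: [-176.03, 176.03], [-82.01, 121.73], [-58.28, 71.71], [-173.87, 95.51], [-174.79, -0.11], [-173.66, 173.66]. Speed limits (degrees/s): [136.94, 136.94, 172.46, 180, 180, 180].

### API

Orientations are given as [roll, pitch, yaw] about the fixed x, y, z axes, in that order (R = Rz(yaw) Ry(pitch) Rx(roll)).
In Python, from plant import get_state, cams, r gives the robot as it stands.
- The arm moves only by the tool apply_moves, never from a script. Its argument "targets" is a list of rows, each an object with "dp": the shift along the world's x, y, z in m, a list of three; "yaw": the turn about the world's z in degrees. In form: [{"dp": [x, y, z], "yaw": yaw}, ...]. A call has 1 to 20 rows; each row is the pose to reach, as a shift and turn from the pose commanded when the call began; what a row does not reach only later rows make up. A row lasts 1/12 s, in which the tool goes at most 41.7 mm and 7.16 degrees, less where a joint would pass 70% of its speed; a pose out of reach is approached as far as the arm can. A call with a gripper value outside its range is refused whole. "grip" is the gripper command: -1 is fully open, 1 is shut, values between are in proportion, set as the call begins (left out, the last holds). The fingers move at their own pace and stop on an object; "squeeze" is the grip in N (left out, the last holds). Time passes only in rows, so rows that repeat a pose let the fingers close. It gives the time, the measured TCP pose, the force, the opening and the grip force at its end, in the units of the state.
- get_state(): the state, without advancing time (a new reading comes with each control period).
- cams.capture(name): name is "scene" or "side" or "wrist"; returns a dict with "image" (480x640x3 uint8, red, green, blue), "range_z" (480x640 float32, m along the optical axis (not along the pixel's ray), 0 where there is no reading), "fx", "fy", "cx", "cy" (pixels), "R" (3x3) and "t" (3): a world point X has camera coordinates R X + t; the wrist camera has in their place "T_tool_cam" (4x4, takes a point from camera to tool coordinates, whose origin is the TCP and whose axes are the flange's). Camera axes: x right, y down, z forward; pixel columns grow to the right and rows downward; lengths in m; the calibration is good to about 2 mm. A picture is of the moment at which its call begins: read the wrist's pose just before it.
- r.close_job(): hands the job in; it is judged then, once.
The state is a dict: "time_s": time; "joints": joint angles; "qd": joint speeds; "joint_torque": joint torques, N m; "tcp_pos": TCP position; "eef_rot": TCP orientation; "contact_force": force on the tool from outside, world axes, zero at the start; "moment": the same for the moment, N m; "gripper_width": finger opening in m; "gripper_force": force on a finger pad.
Only numpy, scipy, OpenCV 4.12 (cv2) and the standard library are available. Lean on these libraries where they do the work, as an engineer would, in place of code of your own. Each camera call takes 0.05 s, during which the arm holds its last target. There are 200 camera calls.

### The job

Take the dark wooden panel out of the slotted storage block and stand it in the small grey rack: long side up, foot on the black rubber ledge behind the front lip, centred on the rack, and leaning back on the sloping backrest so that it stays there by itself. Do not let it fall over, and leave the pale panel and the white tub where they are.

Things in the scene. Friction and masses are not known exactly. Their poses are not given: they have to be found in the camera images.
- dark_panel: Dark brown wooden panel, 14 mm thick (x), 100 wide (y), 150 tall (z), 0.1-0.2 kg, both faces alike. Origin: centre of its underside; z up along it. Starts upright, underside 12 mm over the table, its lower 30 mm in the 18 mm slot of a wooden block (240 mm along the slot, 90 across, 42 high), end to end with the pale panel, 125 mm between centres. Which end, and on which side the block is, varies.
- pale_panel: Light-coloured wooden panel, otherwise just like the dark one (14 x 100 x 150 mm, same axes and origin), upright in the same slot. A bystander: leave it.
- rack: Fixed grey rack, 160 mm wide. Origin: on the table under the middle of the line where backrest meets ledge; x out of its front (away from the robot), y along the ledge. Ledge: black rubber, level, 20 mm up, from x = 0 to a lip at x = 28 mm (10 mm higher, 10 thick). Backrest: open frame from x = 0, leaning 22 degrees towards -x, 88 mm long, its top at x = -33, z = 102 mm. Base reaches back to x = -92 mm.
- tub: White plastic tub with a green cap, 60 mm in diameter, 85 mm tall, standing on the bench between the block and the rack. Origin: centre of its underside, z up. A bystander: leave it.
Not all that is in view belongs to the job. What is shaped like the dark_panel but blue is not meant.

How it is judged (in metres and radians):
At the end, for the whole second after the job is handed in: The dark panel stands at rest in the rack: its foot on the ledge between backrest and lip, its middle within 20 mm of the rack's middle, its width along the ledge within 11 degrees, and leaning back 12 to 32 degrees from the vertical (angle between dark_panel's own z axis and vertical between 0.21 and 0.56 rad and x of dark_panel in the frame of rack between -0.005 and 0.032 m and y of dark_panel in the frame of rack between -0.02 and 0.02 m and z of dark_panel in the frame of rack between 0.012 and 0.032 m and angle between the y axis of dark_panel and the y axis of rack, either way round below 0.2 rad and contact force between dark_panel and rack above 0.3 N and linear speed of dark_panel below 0.02 m/s and angular speed of dark_panel below 0.1 rad/s); the robot touches nothing.
It fails at once if the dark panel falls over or is laid down (more than 50 degrees from upright) (angle between dark_panel's own z axis and vertical above 0.873 rad).
It fails at once if the pale panel is moved by more than 25 mm (distance of pale_panel from where it was at the start of the episode above 0.025 m).
It fails at once if the pale panel is tipped by more than 20 degrees (angle between pale_panel's own z axis and vertical above 0.35 rad).
It fails at once if the tub is moved by more than 25 mm (distance of tub from where it was at the start of the episode above 0.025 m).
It fails at once if the tub is tipped by more than 25 degrees (angle between tub's own z axis and vertical above 0.44 rad).
It also fails if it takes over 42 s, if anything falls off the work surface, if the arm or the gripper's body presses on something with over 40 N, if the wrist force passes 120 N, or if a joint passes its speed limit or range.

## Working session

There is one attempt and no reset: what is moved stays moved. The work goes in short steps, Python scripts to look and compute and a tool call to move; the robot and the scene stay as the last step left them, time stands still between calls to the robot, and variables do not carry over. Pictures are saved under pics/ and viewed, at most 10 in all, crops included, and the job is handed in when it is done.

Besides the shell and the picture viewer there is one more tool, called after "Call:" by a JSON object that holds its "api" and its "payload". apply_moves: Moves the arm, as the interface text tells. Its arguments: {"type":"object","properties":{"targets":{"type":"array","items":{"type":"object","properties":{"dp":{"type":"array","items":{"type":"number"}},"yaw":{"type":"number"}}}},"grip":{"type":"number"},"squeeze":{"type":"number"}},"required":["targets"]}

```bash
mkdir -p pics
cat > h.py <<'E'
import numpy as np, cv2
from plant import get_state, cams, r
def cap(n):
    s=get_state(); c=cams.capture(n); c['s']=s; return c
def pts(c):
    z=c['range_z']; v,u=np.mgrid[:480,:640]
    P=np.stack([(u-c['cx'])/c['fx']*z,(v-c['cy'])/c['fy']*z,z],-1)
    if 'R' in c: W=(P-c['t'])@np.asarray(c['R'])
    else:
        from scipy.spatial.transform import Rotation as Ro
        T=np.asarray(c['T_tool_cam']); Q=P@T[:3,:3].T+T[:3,3]
        M=Ro.from_euler('xyz',c['s']['eef_rot'],degrees=True).as_matrix()
        W=Q@M.T+np.asarray(c['s']['tcp_pos'])
    W[z==0]=np.nan
    return W
E
python3 - <<'E'
from h import *
print(get_state())
for n in('scene','side'):
    c=cap(n); np.savez(n+'.npz',img=c['image'],W=pts(c)); cv2.imwrite(f'pics/{n}0.png',c['image'][:,:,::-1]); print(n,np.asarray(c['R']),c['t'])
E
```

```text
{'time_s': 0.0, 'joints': array([ 8.09080757e+01,  2.05913708e+01,  6.32825863e-01, -2.06607581e-02,
       -7.01362791e+01, -1.65066529e+01]), 'qd': array([-0.13901973,  0.03645844, -0.04709182,  0.03195463,  0.13438157,
        0.00777599]), 'joint_torque': array([ 2.76781182e-03, -5.82729328e+01,  2.93051898e+01,  6.99731380e+00,
        6.89771390e-03, -1.54028357e-04]), 'tcp_pos': array([0.29146598, 0.60831203, 0.24761449]), 'eef_rot': array([ 1.79903565e+02, -8.32284871e-03, -2.56056065e+01]), 'contact_force': array([-0.59444813, -0.11618583, -0.68182085]), 'moment': array([-0.00973143, -0.00331743, -0.0065124 ]), 'gripper_force': 0.0, 'gripper_width': 0.08803914057605519}
scene [[ 0.68881233  0.72493713  0.00193207]
 [ 0.54963129 -0.52050073 -0.65344046]
 [-0.47269761  0.45115977 -0.75697545]] [-0.43053497 -0.2883303   1.30483538]
side [[ 0.93288986 -0.36012709  0.00499785]
 [-0.26783207 -0.7029486  -0.65888485]
 [ 0.24079552  0.61332842 -0.75222721]] [-0.54263416  0.19567602  0.77847601]
```

View pics/scene0.png

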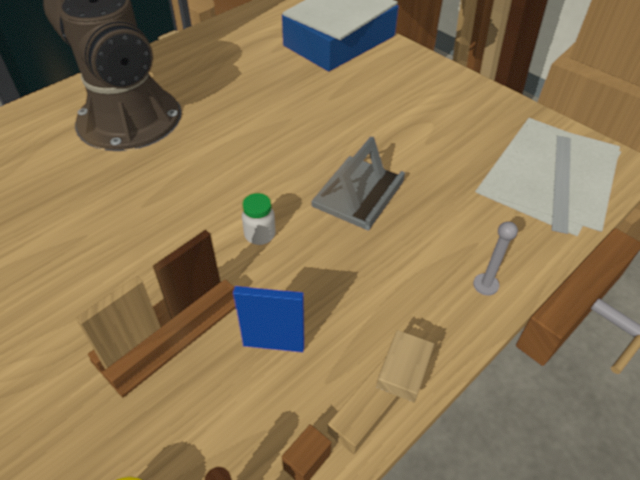

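View pics/side0.png

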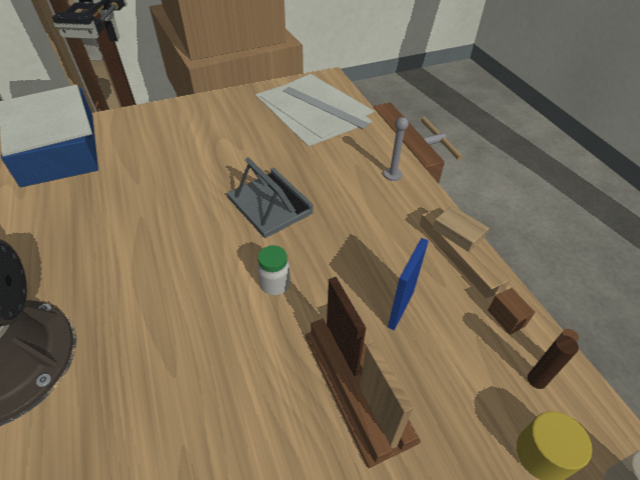

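The scene view shows the slotted block at about (165,335) with the dark panel at (188,275) and the pale panel at (120,325). The tub is at (258,220), the rack at (362,185), and a blue panel stands separately at (270,320). The side view agrees: dark (345,325), pale (385,395), tub (273,270), rack (270,200).

Candidates for the panel are the dark one in the block (188,275), the pale one (120,325) and the blue one (270,320). Only the first is dark brown wood in the slot. I'll measure now and take a confirming crop.

```bash
cat > m.py <<'E'
from h import *
for n in('scene','side'):
    d=np.load(n+'.npz'); I=d['img'];W=d['W']
    hsv=cv2.cvtColor(I,cv2.COLOR_RGB2HSV).astype(int); z=W[...,2]
    H,S,V=hsv[...,0],hsv[...,1],hsv[...,2]
    box=np.zeros(z.shape,bool)
    def reg(u0,v0,u1,v1):
        b=box.copy(); b[v0:v1,u0:u1]=1; return b
    R={'scene':dict(dark=reg(150,225,225,320),pale=reg(75,280,162,370),tub=reg(235,190,280,245),rack=reg(305,130,410,230)),
       'side':dict(dark=reg(320,275,368,380),pale=reg(355,345,412,450),tub=reg(255,245,295,295),rack=reg(220,150,315,240))}[n]
    for k,b in R.items():
        lo={'dark':.06,'pale':.06,'tub':.02,'rack':.012}[k]
        m=b&(z>lo)
        if k=='dark': m&=V<95
        if k in('pale',): m&=(V>100)
        if k=='tub': m&=(H>50)&(H<80)&(S>100)
        if k=='rack': m&=(S<70)
        P=W[m]; 
        if len(P)<20: print(n,k,'few',len(P)); continue
        rect=cv2.minAreaRect(P[:,:2].astype(np.float32))
        print(n,k,len(P),'mean',P.mean(0).round(3),'z',np.percentile(P[:,2],[1,50,99]).round(3),'rect',np.round(rect[0],3),np.round(rect[1],3),round(rect[2],1))
        if k in('dark','pale'):
            T=P[P[:,2]>np.percentile(P[:,2],99.5)-.012]; c=T.mean(0); u,s,vt=np.linalg.svd(T[:,:2]-c[:2]); e=(T[:,:2]-c[:2])@vt[0]
            print('  top',c.round(3),'dir',vt[0].round(3),np.degrees(np.arctan2(vt[0,1],vt[0,0])).round(1),'ext',e.min().round(3),e.max().round(3), 'mid',(c[:2]+vt[0]*(e.min()+e.max())/2).round(3))
        if k=='rack':
            for a,bb in((.012,.018),(.018,.023),(.024,.034),(.06,.08),(.09,.11)):
                Q=P[(P[:,2]>a)&(P[:,2]<bb)]
                if len(Q)>5:
                    rc=cv2.minAreaRect(Q[:,:2].astype(np.float32)); print('  z',a,bb,len(Q),Q.mean(0).round(3),np.round(rc[0],3),np.round(rc[1],3),round(rc[2],1))
I=np.load('scene.npz')['img'];cv2.imwrite('pics/crop.png',np.hstack([cv2.resize(I[215:395,70:310],(480,360),interpolation=2),cv2.resize(I[125:235,300:415],(300,360))])[:,:,::-1])
E
python3 m.py
```

```text
scene dark 2866 mean [ 0.558 -0.202  0.12 ] z [0.061 0.122 0.164] rect [ 0.553 -0.199] [0.016 0.1  ] 3.3
  top [ 0.555 -0.201  0.16 ] dir [ 0.053 -0.999] -87.0 ext -0.05 0.048 mid [ 0.555 -0.2  ]
scene pale 3619 mean [ 0.563 -0.325  0.121] z [0.061 0.123 0.164] rect [ 0.558 -0.31 ] [0.018 0.126] 3.1
  top [ 0.56  -0.326  0.16 ] dir [ 0.038 -0.999] -87.8 ext -0.053 0.047 mid [ 0.56  -0.323]
scene tub 554 mean [ 0.495 -0.015  0.084] z [0.073 0.085 0.088] rect [ 0.493 -0.012] [0.051 0.05 ] 34.9
scene rack 3550 mean [0.553 0.193 0.037] z [0.013 0.02  0.102] rect [0.547 0.204] [0.132 0.163] 15.4
  z 0.012 0.018 1128 [0.541 0.184 0.016] [0.547 0.204] [0.132 0.163] 15.4
  z 0.018 0.023 862 [0.55  0.195 0.02 ] [0.549 0.203] [0.13 0.16] 15.6
  z 0.024 0.034 449 [0.596 0.211 0.03 ] [0.553 0.205] [0.119 0.161] 15.6
  z 0.06 0.08 219 [0.552 0.19  0.07 ] [0.552 0.204] [0.042 0.129] 1.3
  z 0.09 0.11 425 [0.542 0.197 0.098] [0.54 0.2 ] [0.017 0.129] 14.7
side dark 1971 mean [ 0.549 -0.216  0.125] z [0.061 0.129 0.164] rect [ 0.553 -0.223] [0.015 0.141] 2.8
  top [ 0.551 -0.207  0.161] dir [ 0.041 -0.999] -87.7 ext -0.055 0.074 mid [ 0.551 -0.217]
side pale 958 mean [ 0.558 -0.34   0.152] z [0.067 0.162 0.164] rect [ 0.558 -0.327] [0.015 0.101] 2.7
  top [ 0.558 -0.331  0.162] dir [ 0.047 -0.999] -87.3 ext -0.054 0.047 mid [ 0.558 -0.327]
side tub 589 mean [ 0.49  -0.019  0.084] z [0.072 0.084 0.087] rect [ 0.491 -0.016] [0.053 0.05 ] 87.1
side rack 3247 mean [0.546 0.19  0.029] z [0.013 0.018 0.101] rect [0.548 0.199] [0.131 0.164] 15.8
  z 0.012 0.018 1707 [0.531 0.187 0.016] [0.543 0.198] [0.126 0.164] 17.4
  z 0.018 0.023 622 [0.569 0.194 0.02 ] [0.545 0.197] [0.126 0.158] 16.7
  z 0.024 0.034 303 [0.59  0.206 0.029] [0.553 0.202] [0.118 0.16 ] 15.0
  z 0.06 0.08 118 [0.541 0.176 0.07 ] [0.536 0.191] [0.04  0.126] 19.1
  z 0.09 0.11 236 [0.539 0.191 0.098] [0.538 0.197] [0.013 0.132] 17.5
```

View pics/crop.png

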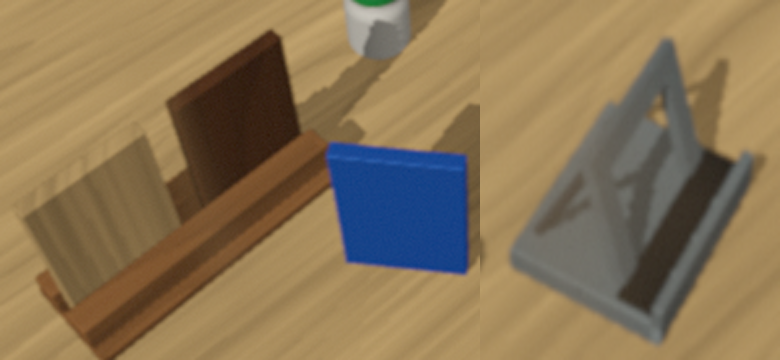

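The crop confirms the plain dark brown panel upright in the slot, with the pale one beside it in the same slot and the blue one free-standing outside it. Panel top centre is about (0.553,-0.200), with its normal at about 2.8°. The rack yaw is about 15.8° and its origin about (0.572,0.208). Sizes and heights match the description. Moving above the panel.

Call:
{"api": "apply_moves", "payload": {"targets": [{"dp": [0.261, -0.809, 0.03], "yaw": -61.6}, {"dp": [0.261, -0.809, 0.03], "yaw": -61.6}, {"dp": [0.261, -0.809, 0.03], "yaw": -61.6}, {"dp": [0.261, -0.809, 0.03], "yaw": -61.6}, {"dp": [0.261, -0.809, 0.03], "yaw": -61.6}, {"dp": [0.261, -0.809, 0.03], "yaw": -61.6}, {"dp": [0.261, -0.809, 0.03], "yaw": -61.6}, {"dp": [0.261, -0.809, 0.03], "yaw": -61.6}, {"dp": [0.261, -0.809, 0.03], "yaw": -61.6}, {"dp": [0.261, -0.809, 0.03], "yaw": -61.6}, {"dp": [0.261, -0.809, 0.03], "yaw": -61.6}, {"dp": [0.261, -0.809, 0.03], "yaw": -61.6}, {"dp": [0.261, -0.809, 0.03], "yaw": -61.6}, {"dp": [0.261, -0.809, 0.03], "yaw": -61.6}, {"dp": [0.261, -0.809, 0.03], "yaw": -61.6}, {"dp": [0.261, -0.809, 0.03], "yaw": -61.6}, {"dp": [0.261, -0.809, 0.03], "yaw": -61.6}, {"dp": [0.261, -0.809, 0.03], "yaw": -61.6}, {"dp": [0.261, -0.809, 0.03], "yaw": -61.6}, {"dp": [0.261, -0.809, 0.03], "yaw": -61.6}], "grip": -1}}

```text
time_s: 1.77
tcp_pos: [0.5474, -0.186, 0.2778]
eef_rot: [180.0, 0.0, -87.2]
contact_force: [1.2, 1.4, 0.3]
gripper_width: 0.0878
gripper_force: 0.0
```

Call:
{"api": "apply_moves", "payload": {"targets": [{"dp": [0.0, 0.0, 0.0], "yaw": 0}, {"dp": [0.0, 0.0, 0.0], "yaw": 0}, {"dp": [0.0, 0.0, 0.0], "yaw": 0}]}}

```text
time_s: 2.02
tcp_pos: [0.5469, -0.1842, 0.2772]
eef_rot: [179.9, 0.0, -87.3]
contact_force: [-0.8, 0.6, -0.4]
gripper_width: 0.0878
gripper_force: 0.0
```

Run:
```python
from h import *
c=cap('wrist'); I=c['image']; W=pts(c); z=W[...,2]; print(c['s']['tcp_pos'],c['s']['eef_rot'])
hsv=cv2.cvtColor(I,cv2.COLOR_RGB2HSV)
cv2.imwrite('pics/w1.png',I[:,:,::-1])
m=(z>.145)&(z<.175)
n,l,st,_=cv2.connectedComponentsWithStats(m.astype(np.uint8))
for i in range(1,n):
    if st[i,4]<300: continue
    P=W[l==i]; rc=cv2.minAreaRect(P[:,:2].astype(np.float32)); print(st[i],hsv[l==i].mean(0).round(),P.mean(0).round(4),np.round(rc[0],4),np.round(rc[1],3),round(rc[2],1))
d=np.load('scene.npz');h=cv2.cvtColor(d['img'],cv2.COLOR_RGB2HSV);P=d['W'][(h[...,0]>105)&(h[...,0]<130)&(h[...,1]>180)&(d['W'][...,1]<0)&(d['W'][...,2]>.03)]
print('blue',P.min(0),P.max(0))
```

```text
[ 0.5468866  -0.18419702  0.27720547] [ 1.79918168e+02  2.13339958e-02 -8.72811060e+01]
[ 304    0   24  109 2451] [ 18.  91. 183.] [ 0.5568 -0.3046  0.1625] [ 0.5567 -0.3034] [0.014 0.061] 2.7
[ 306  146   21  139 2752] [ 11. 139.  87.] [ 0.5519 -0.2023  0.1625] [ 0.5517 -0.1985] [0.014 0.1  ] 2.8
[  80  221  105   79 2162] [111. 160. 159.] [ 0.69   -0.155   0.1507] [ 0.6934 -0.152 ] [0.101 0.014] 39.9
blue [ 0.65444988 -0.18819946  0.0300208 ] [ 0.73670858 -0.11839308  0.15340261]
```

View pics/w1.png

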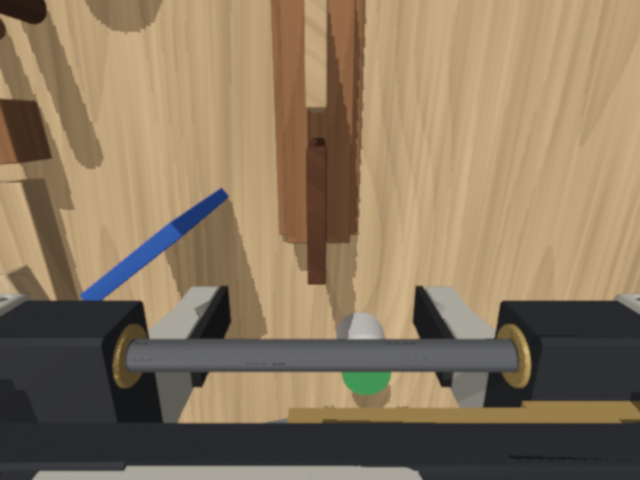

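The wrist view shows the dark panel's top edge at (317,210), the pale one at (316,50), and blue off to the left. The dark centre is (0.5517,-0.1985) at 2.8°, z 0.1625, size 14 x 100, which is consistent. Descending to grip, in two stages.

Call:
{"api": "apply_moves", "payload": {"targets": [{"dp": [0.005, -0.0145, -0.03], "yaw": 0}, {"dp": [0.005, -0.0145, -0.06], "yaw": 0}, {"dp": [0.005, -0.0145, -0.085], "yaw": 0}, {"dp": [0.005, -0.0145, -0.1], "yaw": 0}, {"dp": [0.005, -0.0145, -0.115], "yaw": 0}, {"dp": [0.005, -0.0145, -0.127], "yaw": 0}, {"dp": [0.005, -0.0145, -0.127], "yaw": 0}, {"dp": [0.005, -0.0145, -0.127], "yaw": 0}]}}

```text
time_s: 2.73
tcp_pos: [0.5522, -0.1972, 0.151]
eef_rot: [180.0, -0.0, -87.1]
contact_force: [0.4, 0.2, 0.5]
gripper_width: 0.0878
gripper_force: 0.0
```

Call:
{"api": "apply_moves", "payload": {"targets": [{"dp": [0, 0, 0], "yaw": 0}, {"dp": [0, 0, 0], "yaw": 0}, {"dp": [0, 0, 0], "yaw": 0}, {"dp": [0, 0, 0], "yaw": 0}, {"dp": [0, 0, 0], "yaw": 0}, {"dp": [0, 0, 0], "yaw": 0}, {"dp": [0, 0, 0], "yaw": 0}, {"dp": [0, 0, 0], "yaw": 0}, {"dp": [0, 0, 0], "yaw": 0}, {"dp": [0, 0, 0], "yaw": 0}], "grip": 1, "squeeze": 25}}

```text
time_s: 3.57
tcp_pos: [0.5523, -0.1984, 0.1509]
eef_rot: [180.0, -0.0, -87.2]
contact_force: [-0.2, -1.0, 0.4]
gripper_width: 0.0266
gripper_force: 0.0
```

Call:
{"api": "apply_moves", "payload": {"targets": [{"dp": [0, 0, 0], "yaw": 0}, {"dp": [0, 0, 0], "yaw": 0}, {"dp": [0, 0, 0], "yaw": 0}, {"dp": [0, 0, 0], "yaw": 0}, {"dp": [0, 0, 0], "yaw": 0}, {"dp": [0, 0, 0], "yaw": 0}]}}

```text
time_s: 4.07
tcp_pos: [0.5523, -0.1984, 0.1509]
eef_rot: [180.0, 0.0, -87.2]
contact_force: [-1.2, -0.2, -0.7]
gripper_width: 0.0142
gripper_force: 25.0
```

Gripped (14.2 mm, 25 N). Lifting.

Call:
{"api": "apply_moves", "payload": {"targets": [{"dp": [0, 0, 0.005], "yaw": 0}, {"dp": [0, 0, 0.015], "yaw": 0}, {"dp": [0, 0, 0.03], "yaw": 0}, {"dp": [0, 0, 0.045], "yaw": 0}, {"dp": [0, 0, 0.065], "yaw": 0}, {"dp": [0, 0, 0.09], "yaw": 0}, {"dp": [0, 0, 0.115], "yaw": 0}, {"dp": [0, 0, 0.14], "yaw": 0}, {"dp": [0, 0, 0.15], "yaw": 0}, {"dp": [0, 0, 0.15], "yaw": 0}]}}

```text
time_s: 4.9
tcp_pos: [0.5535, -0.1987, 0.3046]
eef_rot: [-179.7, -0.1, -87.2]
contact_force: [-0.4, -0.3, -1.9]
gripper_width: 0.0134
gripper_force: 25.0
```

Call:
{"api": "apply_moves", "payload": {"targets": [{"dp": [0.001, 0.01, 0], "yaw": 0}, {"dp": [0.003, 0.03, 0], "yaw": 0}, {"dp": [0.005, 0.06, 0], "yaw": 1}, {"dp": [0.009, 0.095, 0], "yaw": 2}, {"dp": [0.012, 0.13, 0], "yaw": 3}, {"dp": [0.015, 0.165, 0], "yaw": 4}, {"dp": [0.018, 0.2, 0], "yaw": 5}, {"dp": [0.021, 0.235, 0], "yaw": 6}, {"dp": [0.025, 0.27, 0], "yaw": 7}, {"dp": [0.028, 0.305, 0], "yaw": 8}, {"dp": [0.031, 0.34, 0], "yaw": 9}, {"dp": [0.034, 0.375, 0], "yaw": 10}, {"dp": [0.037, 0.41, 0], "yaw": 11}, {"dp": [0.041, 0.445, 0], "yaw": 12}, {"dp": [0.044, 0.48, 0], "yaw": 13}, {"dp": [0.047, 0.51, 0], "yaw": 13}, {"dp": [0.049, 0.53, 0], "yaw": 13}, {"dp": [0.05, 0.54, 0], "yaw": 13}, {"dp": [0.05, 0.54, 0], "yaw": 13}, {"dp": [0.05, 0.54, 0], "yaw": 13}]}}

```text
time_s: 6.57
tcp_pos: [0.6016, 0.3418, 0.2989]
eef_rot: [179.8, -0.1, -74.2]
contact_force: [0.1, -1.1, -1.2]
gripper_width: 0.0139
gripper_force: 25.0
```

Run:
```python
from h import *
c=cap('wrist'); I=c['image']; W=pts(c); z=W[...,2]; print(c['s']['tcp_pos'],c['s']['eef_rot'],c['s']['gripper_width'])
np.savez('w2.npz',img=I,W=W)
cv2.imwrite('pics/w2.png',I[:,:,::-1])
x,y=W[...,0],W[...,1]
near=(np.hypot(x-.55,y-.2)<.14)
for a,b in((.012,.035),(.026,.036),(.094,.108)):
    m=(near&(z>a)&(z<b)).astype(np.uint8); m=cv2.morphologyEx(m,cv2.MORPH_OPEN,np.ones((3,3)))>0
    P=W[m]; rc=cv2.minAreaRect(P[:,:2].astype(np.float32)); print(a,b,len(P),np.round(rc[0],4),np.round(rc[1],3),round(rc[2],1))
```

```text
[0.60155256 0.34178326 0.29894654] [ 1.79833123e+02 -6.94088663e-02 -7.41604344e+01] 0.01393582785159896
0.012 0.035 14629 [0.5467 0.2053] [0.13  0.159] 15.8
0.026 0.036 1861 [0.5531 0.2091] [0.116 0.154] 15.7
0.094 0.108 2443 [0.5372 0.206 ] [0.013 0.122] 15.6
```

View pics/w2.png

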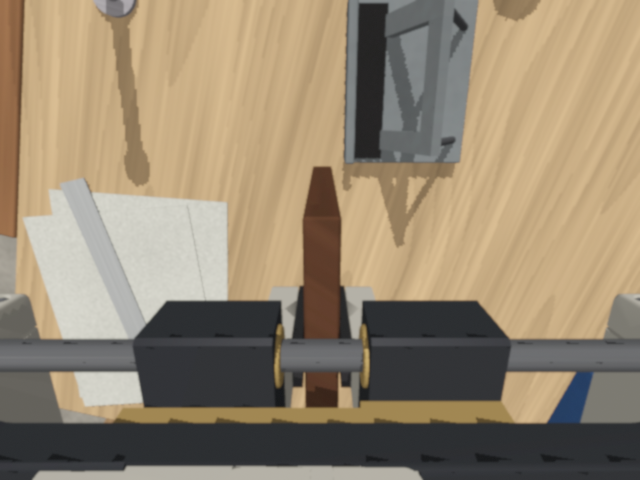

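The rack in the wrist view spans (345–475, 0–163), with the black ledge at (370,80) and the lip on the left at (352,80). Its base centre is (0.547,0.205) and its yaw 15.8°, so the origin is about (0.573,0.211). The panel hangs straight and is aligned. I'll move over the ledge (rack x about 12 mm) and down to 5 mm above it.

Call:
{"api": "apply_moves", "payload": {"targets": [{"dp": [-0.002, -0.015, 0], "yaw": 0}, {"dp": [-0.006, -0.045, 0], "yaw": 0}, {"dp": [-0.011, -0.075, 0], "yaw": 0}, {"dp": [-0.015, -0.105, 0], "yaw": 0}, {"dp": [-0.018, -0.127, 0], "yaw": 0}, {"dp": [-0.018, -0.127, 0], "yaw": 0}, {"dp": [-0.018, -0.127, -0.02], "yaw": 0}, {"dp": [-0.018, -0.127, -0.045], "yaw": 0}, {"dp": [-0.018, -0.127, -0.07], "yaw": 0}, {"dp": [-0.018, -0.127, -0.09], "yaw": 0}, {"dp": [-0.018, -0.127, -0.105], "yaw": 0}, {"dp": [-0.018, -0.127, -0.12], "yaw": 0}, {"dp": [-0.018, -0.127, -0.13], "yaw": 0}, {"dp": [-0.018, -0.127, -0.135], "yaw": 0}, {"dp": [-0.018, -0.127, -0.135], "yaw": 0}, {"dp": [-0.018, -0.127, -0.135], "yaw": 0}]}}

```text
time_s: 7.95
tcp_pos: [0.5846, 0.2143, 0.1666]
eef_rot: [-180.0, -0.0, -74.2]
contact_force: [-0.2, 0.1, -0.6]
gripper_width: 0.0139
gripper_force: 25.0
```

Run:
```python
from h import *
print(get_state()['tcp_pos'])
u=np.array([.962,.272]);O=np.array([.573,.211]);v=np.array([-.272,.962])
for n in('scene','side'):
    c=cap(n); I=c['image']; W=pts(c); z=W[...,2]; hsv=cv2.cvtColor(I,cv2.COLOR_RGB2HSV)
    X=(W[...,:2]-O)@u; Y=(W[...,:2]-O)@v
    m=(abs(X)<.06)&(abs(Y)<.07)&(z>.04)&(z<.16)&(hsv[...,2]<100)&(hsv[...,1]>90)
    print(n,m.sum(),'x',np.percentile(X[m],[5,50,95]).round(4),'y',np.percentile(Y[m],[1,99]).round(4),'z',np.percentile(z[m],[1,99]).round(3))
    l=(z>.027)&(z<.034)&(abs(Y)<.08)&(X>.01)&(X<.06); print('lip x',np.percentile(X[l],[5,50,95]).round(4) if l.sum() else 0,l.sum())
    p=np.argwhere(m).mean(0).astype(int); a=max(0,p[0]-70);b=max(0,p[1]-80)
    cv2.imwrite(f'pics/{n}3.png',cv2.resize(I[a:a+140,b:b+160],(400,350),interpolation=2)[:,:,::-1])
cv2.imwrite('pics/p3.png',np.hstack([cv2.imread('pics/scene3.png'),cv2.imread('pics/side3.png')]))
```

```text
[0.58462493 0.21431156 0.16658002]
scene 1031 x [0.0084 0.0193 0.0205] y [-0.0518  0.0396] z [0.041 0.159]
lip x [0.0195 0.033  0.0378] 337
side 1012 x [0.0055 0.0068 0.0143] y [-0.0556  0.0438] z [0.041 0.159]
lip x [0.0173 0.0315 0.0363] 69
```

View pics/p3.png

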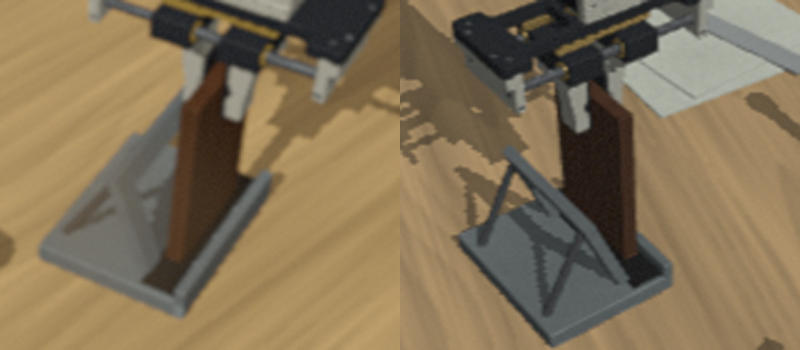

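Both views show the panel upright between the backrest and the lip. Its faces are at rack x 6.5 to 19.5 mm and its y offset is about -5 to 0 mm. Lowering it to contact.

Call:
{"api": "apply_moves", "payload": {"targets": [{"dp": [0, 0.002, -0.002], "yaw": 0}, {"dp": [0, 0.002, -0.004], "yaw": 0}, {"dp": [0, 0.002, -0.005], "yaw": 0}, {"dp": [0, 0.002, -0.006], "yaw": 0}, {"dp": [0, 0.002, -0.007], "yaw": 0}, {"dp": [0, 0.002, -0.007], "yaw": 0}, {"dp": [0, 0.002, -0.007], "yaw": 0}]}}

```text
time_s: 8.63
tcp_pos: [0.5844, 0.2166, 0.1589]
eef_rot: [180.0, -0.0, -74.2]
contact_force: [-0.3, -0.6, -2.1]
gripper_width: 0.014
gripper_force: 25.0
```

Call:
{"api": "apply_moves", "payload": {"targets": [{"dp": [0, 0, -0.0005], "yaw": 0}, {"dp": [0, 0, -0.001], "yaw": 0}, {"dp": [0, 0, -0.0015], "yaw": 0}, {"dp": [0, 0, -0.0015], "yaw": 0}]}}

```text
time_s: 8.97
tcp_pos: [0.5846, 0.2167, 0.1589]
eef_rot: [-179.9, -0.0, -74.2]
contact_force: [-3.5, 0.0, 9.1]
gripper_width: 0.0142
gripper_force: 25.0
```

The foot is on the ledge. Opening partly, to about 44 mm, so the panel can rock back while the fingers still catch it.

Call:
{"api": "apply_moves", "payload": {"targets": [{"dp": [0, 0, 0.001], "yaw": 0}, {"dp": [0, 0, 0.001], "yaw": 0}, {"dp": [0, 0, 0.001], "yaw": 0}, {"dp": [0, 0, 0.001], "yaw": 0}, {"dp": [0, 0, 0.001], "yaw": 0}, {"dp": [0, 0, 0.001], "yaw": 0}, {"dp": [0, 0, 0.001], "yaw": 0}, {"dp": [0, 0, 0.001], "yaw": 0}], "grip": 0}}

```text
time_s: 9.63
tcp_pos: [0.5844, 0.2166, 0.1584]
eef_rot: [180.0, -0.0, -74.2]
contact_force: [-0.7, -0.1, -0.2]
gripper_width: 0.0438
gripper_force: 0.0
```

Call:
{"api": "apply_moves", "payload": {"targets": [{"dp": [-0.003, -0.001, 0], "yaw": 0}, {"dp": [-0.006, -0.0015, 0], "yaw": 0}, {"dp": [-0.009, -0.0025, 0], "yaw": 0}, {"dp": [-0.012, -0.0035, 0], "yaw": 0}, {"dp": [-0.015, -0.004, 0], "yaw": 0}, {"dp": [-0.018, -0.005, 0], "yaw": 0}, {"dp": [-0.021, -0.006, 0], "yaw": 0}, {"dp": [-0.024, -0.007, 0], "yaw": 0}, {"dp": [-0.027, -0.0075, 0], "yaw": 0}, {"dp": [-0.03, -0.0085, 0], "yaw": 0}, {"dp": [-0.03, -0.0085, 0], "yaw": 0}, {"dp": [-0.03, -0.0085, 0], "yaw": 0}]}}

```text
time_s: 10.63
tcp_pos: [0.5542, 0.2081, 0.1585]
eef_rot: [180.0, -0.0, -74.2]
contact_force: [0.1, 0.3, 0.7]
gripper_width: 0.0439
gripper_force: 0.1
```

```bash
cat > chk.py <<'E'
from h import *
import sys
s=get_state();print(s['time_s'],s['tcp_pos'],s['gripper_width'])
u=np.array([.962,.272]);O=np.array([.573,.211]);v=np.array([-.272,.962])
ims=[]
for n in('scene','side'):
    c=cap(n); I=c['image']; W=pts(c); z=W[...,2]; hsv=cv2.cvtColor(I,cv2.COLOR_RGB2HSV)
    X=(W[...,:2]-O)@u; Y=(W[...,:2]-O)@v
    m=(abs(X+.01)<.08)&(abs(Y)<.07)&(z>.04)&(z<.18)&(hsv[...,2]<110)&(hsv[...,1]>90)&(hsv[...,0]<20)
    if n=='scene': # front face: fit x(z)
        k=m&(abs(Y)<.035); p=np.polyfit(z[k],X[k],1)
        for _ in range(3):
            e=abs(np.polyval(p,z[k])-X[k])<.004; p=np.polyfit(z[k][e],X[k][e],1)
        print('lean',np.degrees(np.arctan(-p[0])).round(1),'front face x at z=.026',np.polyval(p,.026).round(4))
    print(n,m.sum(),'y',np.percentile(Y[m],[1,99]).round(4),'z',np.percentile(z[m],[1,99]).round(3))
    p=np.argwhere(m).mean(0).astype(int); a=max(0,p[0]-70);b=max(0,p[1]-80)
    ims.append(cv2.resize(I[a:a+140,b:b+160],(400,350),interpolation=2)[:,:,::-1])
cv2.imwrite(f'pics/{sys.argv[1]}.png',np.hstack(ims))
E
python3 chk.py p4
```

```text
10.6333 [0.55419421 0.20810198 0.15852437] 0.04394692345886792
lean 17.9 front face x at z=.026 0.0186
scene 2124 y [-0.049   0.0484] z [0.041 0.168]
side 648 y [-0.0542  0.0402] z [0.044 0.167]
```

View pics/p4.png

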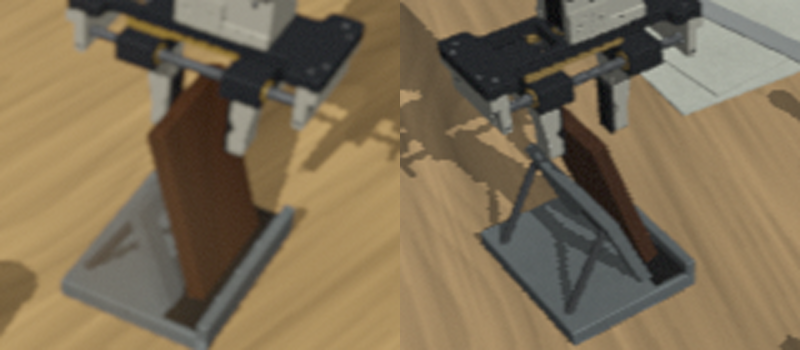

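The panel leans back 18° on the rear finger. Its foot has stayed put, with the front corner at rack x 18.6 mm. I'll let it down onto the backrest.

Call:
{"api": "apply_moves", "payload": {"targets": [{"dp": [-0.002, -0.0005, 0], "yaw": 0}, {"dp": [-0.004, -0.001, 0], "yaw": 0}, {"dp": [-0.006, -0.0015, 0], "yaw": 0}, {"dp": [-0.008, -0.002, 0], "yaw": 0}, {"dp": [-0.01, -0.003, 0], "yaw": 0}, {"dp": [-0.012, -0.0035, 0], "yaw": 0}, {"dp": [-0.014, -0.004, 0], "yaw": 0}, {"dp": [-0.016, -0.0045, 0], "yaw": 0}, {"dp": [-0.018, -0.005, 0], "yaw": 0}, {"dp": [-0.02, -0.0055, 0], "yaw": 0}, {"dp": [-0.022, -0.006, 0], "yaw": 0}, {"dp": [-0.024, -0.007, 0], "yaw": 0}, {"dp": [-0.025, -0.007, 0], "yaw": 0}, {"dp": [-0.025, -0.007, 0], "yaw": 0}]}}

```text
time_s: 11.9
tcp_pos: [0.5292, 0.2011, 0.1585]
eef_rot: [-180.0, 0.0, -74.2]
contact_force: [0.6, 0.1, -0.1]
gripper_width: 0.0436
gripper_force: 0.0
```

```bash
python3 chk.py p5
```

```text
11.9 [0.52918796 0.20109842 0.15853263] 0.04360516514107855
lean 25.5 front face x at z=.026 0.0184
scene 2265 y [-0.0489  0.049 ] z [0.041 0.162]
side 451 y [-0.0541  0.0187] z [0.042 0.162]
```

View pics/p5.png

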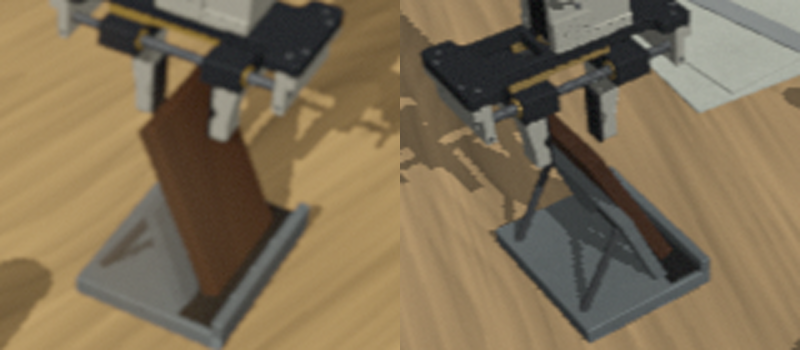

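It leans 25.5° on the backrest, matching the geometry, and the fingers are clear on both sides. Opening slightly and withdrawing straight up.

Call:
{"api": "apply_moves", "payload": {"targets": [{"dp": [0, 0, 0], "yaw": 0}, {"dp": [0, 0, 0.005], "yaw": 0}, {"dp": [0, 0, 0.012], "yaw": 0}, {"dp": [0, 0, 0.025], "yaw": 0}, {"dp": [0, 0, 0.045], "yaw": 0}, {"dp": [0, 0, 0.07], "yaw": 0}, {"dp": [0, 0, 0.1], "yaw": 0}, {"dp": [0, 0, 0.13], "yaw": 0}, {"dp": [0, 0, 0.13], "yaw": 0}, {"dp": [0, 0, 0.13], "yaw": 0}], "grip": -0.1}}

```text
time_s: 12.83
tcp_pos: [0.5302, 0.2016, 0.2913]
eef_rot: [-179.7, 0.1, -74.2]
contact_force: [-0.6, -0.2, -0.4]
gripper_width: 0.0482
gripper_force: 0.0
```

```bash
python3 chk.py p6
```

```text
12.8333 [0.53019858 0.20162195 0.29127542] 0.04815224293461157
lean 25.6 front face x at z=.026 0.0187
scene 2489 y [-0.0488  0.0489] z [0.042 0.162]
side 529 y [-0.0537  0.0456] z [0.043 0.161]
```

View pics/p6.png

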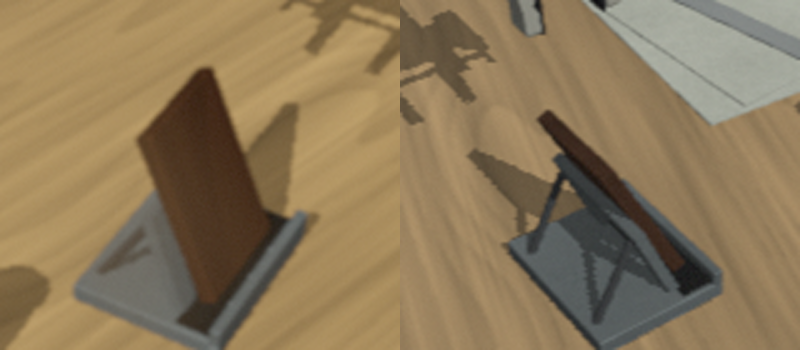

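The panel rests by itself, leaning 25.6°, with its foot behind the lip and centred, and the gripper is clear.

```bash
python3 -c "
from plant import r
print(r.close_job())"
```

```text
the job is handed in; nothing more can be done
None
```

I handed the job in at about 13 s: the dark panel stands by itself in the rack, leaning back about 25.6°, centred, with its foot on the ledge behind the lip. I saw no contact with the pale panel or the tub but didn't re-measure them, and the hand-in returned no verdict.

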